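# Cover the fuse pair and take off the outer cap

### The arm

A 6-joint arm with a two-finger parallel gripper is mounted at the origin on the work surface. World frame = base frame: x ahead of the robot, y to its left, z up, the work surface at z = 0. Lengths are in mm, angles in degrees, forces in N, time in s.
With the tool pointing down it reaches from about 350 to 850 mm from the base axis. Payload 8.1 kg.
Tool frame: the origin (TCP) lies midway between the tips of the shut fingers; the grasp point (between the pads) lies 19 mm behind it (hold_point_z is the distance from the TCP to the grasp point, in mm); z points along the fingers, y is the direction in which the jaws open and shut (so a half turn about z gives the same grasp; the last joint's range is limited). The gripper opens to 85 mm and grips with 20 to 120 N. Pads are 22 mm wide; open, the fingers measure 114 mm over their backs; the gripper's body (76 mm by 85 mm) begins 54 mm behind the grasp point. The pads swing forward as they close: fully open they stand 13 mm farther back than shut.
Start: joints at [65.466, 7.471, 85.268, -0, 87.261, -4.893], TCP at [201.654, 565.103, 231.292] pointing down, gripper open.
Joint ranges: [-169.43, 169.43], [-51.17, 129.36], [1.28, 143.12], [-76.62, 256.62], [0, 156.53], [-152.29, 152.29]. Speed limits (degrees/s): [136.94, 136.94, 159.86, 180, 180, 180].

### API

Orientations are given as [roll, pitch, yaw] about the fixed x, y, z axes, in that order (R = Rz(yaw) Ry(pitch) Rx(roll)).
In Python, from bench import sense, snapshot, camera_params, hand_in, hold_point_z gives the robot as it stands.
- The arm moves only by the tool servo_tool, never from a script. Its argument "motion" is a list of rows, each a list of 7 numbers: the finger opening in mm, from 0 to 85.4, then the shift along the tool's x, y, z in mm, then the turn, a rotation vector about the tool's x, y, z in rad. A call has 1 to 10 rows; each row shifts and turns the pose as measured when the row begins, along the tool's axes as they then stand; what a row does not reach is not made up. A row lasts 1/10 s, in which the tool goes at most 50 mm and 8.59 degrees, less where a joint would pass 70% of its speed; a pose out of reach is approached as far as the arm can. A call with a gripper value outside its range is refused whole. The fingers move at their own pace and stop on an object; "force" is the grip in N (left out, the last holds). Time passes only in rows, so rows that do not move let the fingers close. It gives the time, the measured TCP pose, the force and the opening at its end, in the units of the state.
- sense(): the state, without advancing time (a new reading comes with each control period).
- snapshot(name): name is "scene" or "top" or "wrist"; returns the picture (400x640x3 uint8, blue, green, red); there is no depth.
- camera_params(name): a dict with "fx", "fy", "cx", "cy" (pixels), "R" (3x3) and "t" (3): a world point X has camera coordinates R X + t; the wrist camera has in their place "tool_from_camera" (4x4, takes a point from camera to tool coordinates, whose origin is the TCP and whose axes are the flange's). Camera axes: x right, y down, z forward; pixel columns grow to the right and rows downward; lengths in mm; the calibration is good to about 2 mm. A picture is of the moment at which its call begins: read the wrist's pose just before it. camera_params takes no time and is no camera call.
- hand_in(): hands the job in, once; it reports no verdict.
The state is a dict: "time": time; "joint_pos": joint angles; "qd": joint speeds; "joint_efforts": joint torques, N m; "tool_pos": TCP position; "tcp_rot": TCP orientation; "ft_force": force on the tool from outside, world axes, zero at the start; "wrist_torque": the same for the moment, N m; "finger_gap": finger opening in mm.
Only numpy, scipy, OpenCV 4.12 (cv2) and the standard library are available. Lean on these libraries where they do the work, as an engineer would, in place of code of your own. Each camera call takes 0.05 s, during which the arm holds its last target. There are 200 camera calls.

### The job

Slide the loose black fuse holder flush against, and in line with, the one fixed on the white base plate; then lift the nested covers together by the orange knob, lower them over the pair until the orange inner guard stands on the plate, and let go. For testing, now lift off the grey outer cap alone by its collar, leaving the inner guard undisturbed in place, and finish still holding the cap level in the air, wholly higher than the top of the orange knob. Leave the other things on the shelf where they are.

Things in the scene. Friction and masses are not known exactly. Their poses are not given: they have to be found in the camera images.
- fuse_base: White base plate fixed on the shelf, 120 (x) by 150 (y) by 6 mm, level. Origin: at shelf height, below the middle of the closed pair of holders; the plate spans y -87 to 63 mm. Screwed on it at x 0, y +18 mm stands a black fuse holder (red levers), 46 (x) by 36 (y) by 42 mm tall, its top 48 mm above the shelf. z up.
- holder_home (a point): Point on the base plate's top, at base x 0, y -18, z 6 mm: where the loose holder's origin is once its +y face meets the fixed holder's -y face, in line. Axes as the base.
- loose_holder: Loose black fuse holder (yellow levers), 46 (x) by 36 (y) by 42 mm tall, about 90 g, standing on the plate on the -y side of the fixed holder, at a gap of 14 to 30 mm, a little out of line and askew. Origin: centre of its underside, 6 mm above the shelf. Axes as the base's when in line.
- inner_guard: Orange inner guard, an upside-down open box with a knob, about 160 g. Outside 64 (x) by 90 (y) by 56 mm tall, inside 58 by 84 by 52 mm deep: 6 mm clearance all round the closed pair. Origin: centre of its open lower rim, z up. Starts on the shelf, under the cap. In place its origin is 6 mm above the base's origin, x along the base's x (either way round).
- knob_top (a point): Middle of the top of the guard's square orange knob, 118 mm above the guard's origin. Knob 18 by 18 mm, faces square to the guard's x and y; its upper 32 mm stick out of the nested cap's collar. Lifting by it carries the cap along, which rests on the guard's top.
- outer_cap: Grey outer cap lying loose over the guard, about 100 g. Outside 76 (x) by 102 (y) by 28 mm tall, skirt 3 mm clear of the guard all round. Origin: centre of the skirt's lower rim, 32 mm above the guard's origin when nested; z up. Its rim clears the knob after rising 86 mm from there.
- collar_top (a point): Middle of the top of the cap's square grey collar, 54 mm above the cap's origin. Collar 40 by 40 mm outside, 26 mm tall (from the cap's flat top), faces square to the cap's x and y, with a 26 by 26 mm hole for the knob (4 mm clearance). Lifting by it takes the cap alone.
- torch: Bystander: yellow torch lying, 165 mm long, 48 mm head; origin near mid-length at shelf height, x towards the lens.
- jar: Bystander: closed glass jar, 72 mm across, 100 mm tall; origin centre of underside.
- hammer: Bystander: small aluminium hammer lying, 240 mm long, x towards the head.
- screwdriver: Bystander: screwdriver with red handle lying, 190 mm long, x towards the tip.
- fuse_bin: Bystander: green open bin of cartridge fuses, 90 by 120 by 40 mm; origin centre of underside.
There are look-alikes about, which are no part of the job. Of the things that look like the loose_holder, the smallest one is meant.

How it is judged (in metres and radians):
On the way, in this order (a step that is already met when the one before it is completed fails the run):
1. the loose holder is pushed flush (gap under 2.5 mm) and in line (5 mm, 0.1 rad) with the fixed one (y of loose_holder in the frame of fuse_base above -0.0205 m and x of loose_holder in the frame of fuse_base between -0.005 and 0.005 m and z of loose_holder in the frame of fuse_base below 0.009 m and angle between loose_holder's own z axis and vertical below 0.06 rad and angle between the x axis of loose_holder and the x axis of fuse_base, either way round below 0.1 rad), for 0.3 s.
2. guard and cap are lifted together, nested, at least 40 mm (z of outer_cap in the frame of inner_guard between 0.028 and 0.036 m and horizontal distance between outer_cap and inner_guard below 0.008 m and height (world z) of inner_guard above 0.04 m), for 0.1 s.
3. the nested covers stand over the closed pair on the base plate, let go (all of step 1 and z of outer_cap in the frame of inner_guard between 0.028 and 0.036 m and horizontal distance between outer_cap and inner_guard below 0.008 m and z of inner_guard in the frame of fuse_base between 0.003 and 0.009 m and horizontal distance between inner_guard and fuse_base below 0.012 m and angle between inner_guard's own z axis and vertical below 0.04 rad and contact force between the fingers and inner_guard below 0.1 N and contact force between the fingers and outer_cap below 0.1 N), for 0.2 s.
At the end, for the whole second after the job is handed in: Fingers hold the cap still, level to 0.3 rad, its rim over 124 mm above the shelf (higher than the knob), clear of the guard; the untouched guard stands flat on the plate over the pair (12 mm of centre, 3 mm in height); holders flush (gap under 2.5 mm, in line to 5 mm, 0.1 rad) (all of step 1 and z of inner_guard in the frame of fuse_base between 0.003 and 0.009 m and horizontal distance between inner_guard and fuse_base below 0.012 m and angle between inner_guard's own z axis and vertical below 0.04 rad and z of outer_cap in the frame of fuse_base above 0.124 m and angle between outer_cap's own z axis and vertical below 0.3 rad and contact force between the fingers and outer_cap above 0.5 N and contact force between each of outer_cap, the fingers and inner_guard below 0.1 N and linear speed of outer_cap below 0.03 m/s and linear speed of inner_guard below 0.02 m/s); the arm keeps its last pose, push and grip.
It fails at once if the inner guard is off its support (over 12 mm up) while the cap is parted from it (over 8 mm) (height (world z) of inner_guard above 0.012 m and z of outer_cap in the frame of inner_guard above 0.04 m).
It fails at once if torch, jar, hammer, screwdriver or fuse bin is shifted more than 30 mm (distance of any of torch, jar, hammer, screwdriver, fuse_bin from where it was at the start of the episode above 0.03 m).
It also fails if it takes over 59 s, if anything falls off the work surface, if the arm or the gripper's body presses on something with over 40 N, if the wrist force passes 120 N, or if a joint passes its speed limit or range.

## Working session

There is one attempt and no reset: what is moved stays moved. The work goes in short steps, Python scripts to look and compute and a tool call to move; the robot and the scene stay as the last step left them, time stands still between calls to the robot, and variables do not carry over. Pictures are saved under pics/ and viewed, about 8 in all and at most 12, crops included, and the job is handed in when it is done.

Besides the shell and the picture viewer there is one more tool, called after ">>>" as name(argument=value, ...) on one line, values as JSON. servo_tool: Moves the arm, as the interface text tells. Its arguments: {"type":"object","properties":{"motion":{"type":"array"},"force":{"type":"number"}},"required":["motion"]}

```bash
mkdir -p pics; ls; python3 - <<'E'
from bench import *
import cv2,numpy as np
s=sense();print(s['time'],s['tool_pos'],s['tcp_rot'],hold_point_z if not callable(hold_point_z) else hold_point_z())
for n in ['scene','top']:
    im=snapshot(n);cv2.imwrite(f'pics/{n}0.png',im);p=camera_params(n);R=np.array(p['R']);print(n,p['fx'],p['cx'],p['cy'],np.round(R,3).tolist(),-R.T@np.array(p['t']))
print(camera_params('wrist'))
E
```

```text
pics
0.0 [201.42279831 564.58694791 230.24350294] [-1.79893869e+02 -1.13087390e-02  1.60356337e+02] 18.700000000000003
scene 471.08798304381236 316.2428056097531 198.6724615582311 [[-0.416, 0.909, 0.016], [0.72, 0.34, -0.605], [-0.555, -0.24, -0.796]] [1192.47781709  287.00542773 1063.39357072]
top 375.2360493908969 317.33183856171513 204.04547268812664 [[0.008, -1.0, -0.009], [-0.988, -0.007, -0.156], [0.156, 0.01, -0.988]] [ 353.94561029    6.00656471 1195.03075245]
{'fx': 301.60377698409474, 'fy': 301.60377698409474, 'cx': 317.8112345132901, 'cy': 196.58598823518273, 'tool_from_camera': array([[ 8.58525993e-04, -9.48839893e-01, -3.15756425e-01,
         8.03909087e+01],
       [ 9.99999625e-01,  8.51025250e-04,  1.61640302e-04,
         1.15789395e+00],
       [ 1.15345923e-04, -3.15756445e-01,  9.48840268e-01,
        -1.42255727e+02],
       [ 0.00000000e+00,  0.00000000e+00,  0.00000000e+00,
         1.00000000e+00]])}
```

View pics/scene0.png

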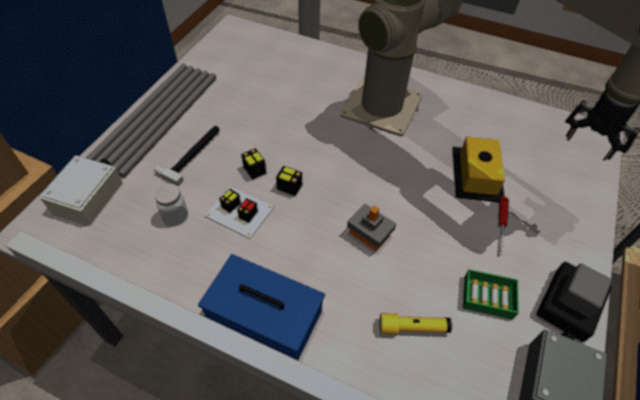

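View pics/top0.png

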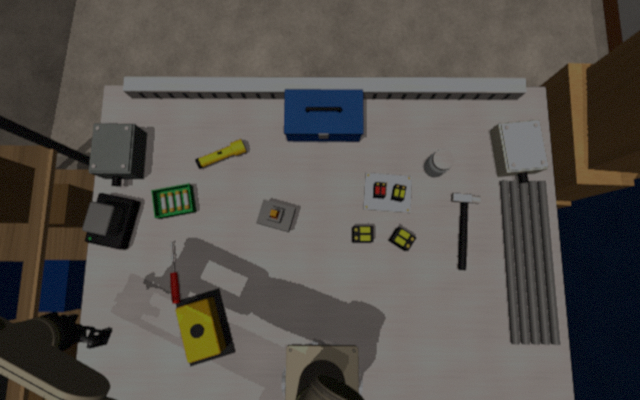

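The top picture shows the fixed holder (red levers) at (380,190) on the white plate. Three holders have yellow levers: (399,192) on the plate, (363,233) and (403,238) on the shelf. The one on the plate at (399,192) is the smallest and stands on the fixed holder's -y side, so it fits. Covers are at (277,213), jar at (437,163). I'll confirm with a crop.

```bash
cat > h.py <<'E'
from bench import *
import cv2,numpy as np
from scipy.spatial.transform import Rotation as Ro
def pose():
    s=sense();return np.array(s['tool_pos']),Ro.from_euler('xyz',s['tcp_rot'],degrees=True).as_matrix(),s
def cam(n,ps=None):
    p=camera_params(n);K=(p['fx'],p['fy'],p['cx'],p['cy'])
    if n=='wrist':
        t,R,_=ps or pose();T=np.array(p['tool_from_camera']);return K,R@T[:3,:3],R@T[:3,3]+t
    R=np.array(p['R']);return K,R.T,-R.T@np.array(p['t'])
def ray(c,uv,z):
    K,R,o=c;uv=np.atleast_2d(np.array(uv,float))
    d=np.c_[(uv[:,0]-K[2])/K[0],(uv[:,1]-K[3])/K[1],np.ones(len(uv))]@R.T
    return o+d*((z-o[2])/d[:,2])[:,None]
def proj(c,X):
    K,R,o=c;q=(np.atleast_2d(X)-o)@R;return np.c_[K[0]*q[:,0]/q[:,2]+K[2],K[1]*q[:,1]/q[:,2]+K[3]]
def blobs(im,lo,hi,amin=20):
    hsv=cv2.cvtColor(im,cv2.COLOR_BGR2HSV);m=cv2.inRange(hsv,np.array(lo),np.array(hi))
    cs,_=cv2.findContours(m,cv2.RETR_EXTERNAL,cv2.CHAIN_APPROX_NONE)
    return sorted([c for c in cs if cv2.contourArea(c)>=amin],key=cv2.contourArea,reverse=True)
def go(xyz,yaw):
    "rel tool shift (mm) and turn (rad) to a down-pointing pose with given yaw (deg)"
    t,R,s=pose();Rt=Ro.from_euler('xyz',[180,0,yaw],degrees=True).as_matrix()
    return np.round(R.T@(np.array(xyz)-t),1),np.round(Ro.from_matrix(R.T@Rt).as_rotvec(),3)
E
python3 - <<'E'
from h import *
c=cam('top');im=cv2.imread('pics/top0.png')
for nm,uv,z in [('fixed',(380,190),48),('loose',(399,192),48),('knob',(274,213),118),('jar',(437,163),100),('plate',[(365,174),(412,178),(410,213),(362,209)],6)]:
    print(nm,ray(c,uv,z)[:,:2].round(0).tolist())
cv2.imwrite('pics/c1.png',cv2.resize(im[145:260,245:455],None,fx=3.8,fy=3.8,interpolation=cv2.INTER_CUBIC))
for y in (0,90,180): print(go([500,-160,260],y))
E
```

```text
fixed [[580.0, -177.0]]
loose [[574.0, -235.0]]
knob [[497.0, 143.0]]
jar [[654.0, -340.0]]
plate [[641.0, -136.0], [629.0, -287.0], [514.0, -277.0], [526.0, -125.0]]
(array([-524.7, -582.2,  -28.8]), array([-1.000e-03,  2.000e-03,  2.799e+00]))
(array([-524.7, -582.2,  -28.8]), array([-2.000e-03,  1.000e-03,  1.228e+00]))
(array([-524.7, -582.2,  -28.8]), array([-0.002, -0.   , -0.343]))
```

View pics/c1.png

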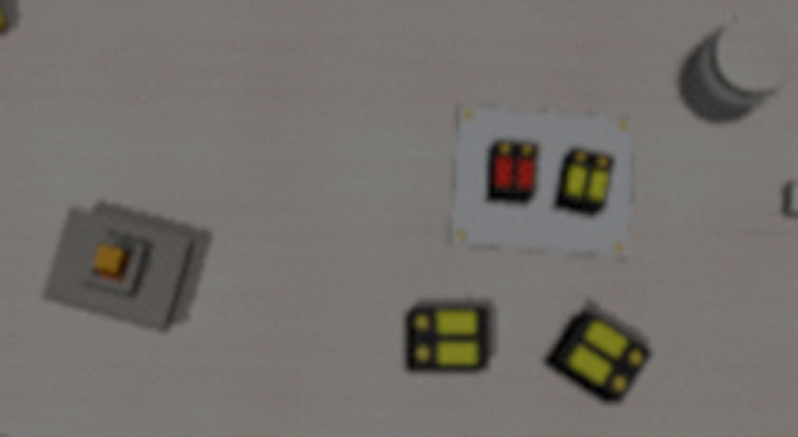

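The crop confirms it: the holder on the plate at (585,180) is clearly smaller than the two on the shelf at (450,335) and (600,352). The plate has a yaw of about -5° and the covers about -14°. Next I move the wrist camera over the plate.

```bash
cat >> h.py <<'E'
def plan(xyz,yaw,n):
    t,R,s=pose();Rt=Ro.from_euler('xyz',[180,0,yaw],degrees=True).as_matrix()
    rv=Ro.from_matrix(R.T@Rt).as_rotvec()/n;d=(np.array(xyz)-t)/n
    for i in range(n): print(np.round((R@Ro.from_rotvec(rv*i).as_matrix()).T@d,0).tolist(),np.round(rv,3).tolist())
E
python3 -c "
from h import *
plan([575,-250,240],85.5,20)"
```

```text
[-31.0, -32.0, -0.0] [-0.0, 0.0, 0.065]
[-33.0, -30.0, -0.0] [-0.0, 0.0, 0.065]
[-35.0, -28.0, -0.0] [-0.0, 0.0, 0.065]
[-37.0, -25.0, -0.0] [-0.0, 0.0, 0.065]
[-39.0, -23.0, -0.0] [-0.0, 0.0, 0.065]
[-40.0, -20.0, -0.0] [-0.0, 0.0, 0.065]
[-41.0, -18.0, -0.0] [-0.0, 0.0, 0.065]
[-42.0, -15.0, -0.0] [-0.0, 0.0, 0.065]
[-43.0, -12.0, -0.0] [-0.0, 0.0, 0.065]
[-44.0, -9.0, -0.0] [-0.0, 0.0, 0.065]
[-44.0, -6.0, -0.0] [-0.0, 0.0, 0.065]
[-45.0, -4.0, -0.0] [-0.0, 0.0, 0.065]
[-45.0, -1.0, -0.0] [-0.0, 0.0, 0.065]
[-45.0, 2.0, -0.0] [-0.0, 0.0, 0.065]
[-45.0, 5.0, -0.0] [-0.0, 0.0, 0.065]
[-44.0, 8.0, -0.0] [-0.0, 0.0, 0.065]
[-43.0, 11.0, -0.0] [-0.0, 0.0, 0.065]
[-43.0, 14.0, -0.0] [-0.0, 0.0, 0.065]
[-42.0, 17.0, -0.0] [-0.0, 0.0, 0.065]
[-40.0, 19.0, -0.0] [-0.0, 0.0, 0.065]
```

>>> servo_tool(motion=[[85, -31, -32, 0, 0, 0, 0.065], [85, -33, -30, 0, 0, 0, 0.065], [85, -35, -28, 0, 0, 0, 0.065], [85, -37, -25, 0, 0, 0, 0.065], [85, -39, -23, 0, 0, 0, 0.065], [85, -40, -20, 0, 0, 0, 0.065], [85, -41, -18, 0, 0, 0, 0.065], [85, -42, -15, 0, 0, 0, 0.065], [85, -43, -12, 0, 0, 0, 0.065], [85, -44, -9, 0, 0, 0, 0.065]])

```text
time: 1.1
tool_pos: [386.1, 144.4, 225.0]
tcp_rot: [-179.5, 0.2, 122.3]
ft_force: [0.4, 0.6, -0.5]
finger_gap: 85.1
```

```bash
python3 -c "
from h import *
t,R,s=pose();print(s['time'],t,s['tcp_rot'])
plan([575,-250,240],85.5,14)"
```

```text
1.1 [386.05706449 144.41939326 224.97819883] [-179.47571633    0.18111089  122.27242276]
[-31.0, -4.0, -1.0] [-0.001, 0.0, 0.046]
[-31.0, -2.0, -1.0] [-0.001, 0.0, 0.046]
[-31.0, -1.0, -1.0] [-0.001, 0.0, 0.046]
[-31.0, 1.0, -1.0] [-0.001, 0.0, 0.046]
[-31.0, 2.0, -1.0] [-0.001, 0.0, 0.046]
[-31.0, 4.0, -1.0] [-0.001, 0.0, 0.046]
[-31.0, 5.0, -1.0] [-0.001, 0.0, 0.046]
[-31.0, 6.0, -1.0] [-0.001, 0.0, 0.046]
[-30.0, 8.0, -1.0] [-0.001, 0.0, 0.046]
[-30.0, 9.0, -1.0] [-0.001, 0.0, 0.046]
[-29.0, 10.0, -1.0] [-0.001, 0.0, 0.046]
[-29.0, 12.0, -1.0] [-0.001, 0.0, 0.046]
[-28.0, 13.0, -1.0] [-0.001, 0.0, 0.046]
[-28.0, 14.0, -1.0] [-0.001, 0.0, 0.046]
```

Tracking is faithful, so I'll go faster.

>>> servo_tool(motion=[[85, -43, -5, -1, 0, 0, 0.065], [85, -43, -3, -1, 0, 0, 0.065], [85, -43, -1, -1, 0, 0, 0.065], [85, -43, 2, -1, 0, 0, 0.065], [85, -43, 5, -1, 0, 0, 0.065], [85, -43, 7, -1, 0, 0, 0.065], [85, -43, 9, -1, 0, 0, 0.065], [85, -42, 12, -1, 0, 0, 0.065], [85, -41, 15, -1, 0, 0, 0.065], [85, -40, 18, -1, 0, 0, 0.065]])

```text
time: 2.1
tool_pos: [554.6, -275.1, 233.3]
tcp_rot: [-179.5, 0.3, 83.3]
ft_force: [0.9, 0.2, 0.9]
finger_gap: 85.0
```

```bash
python3 - <<'E'
from h import *
p=pose();print(p[0],p[2]['tcp_rot'],p[2]['qd']);im=snapshot('wrist');cv2.imwrite('pics/w1.png',im)
E
```

```text
[ 554.60585554 -275.07172365  233.28067562] [-179.52756383    0.34505728   83.31133809] [-27.40322889  50.28361452 -56.2508727    0.27503052   5.64469535
  11.17508199]
```

View pics/w1.png

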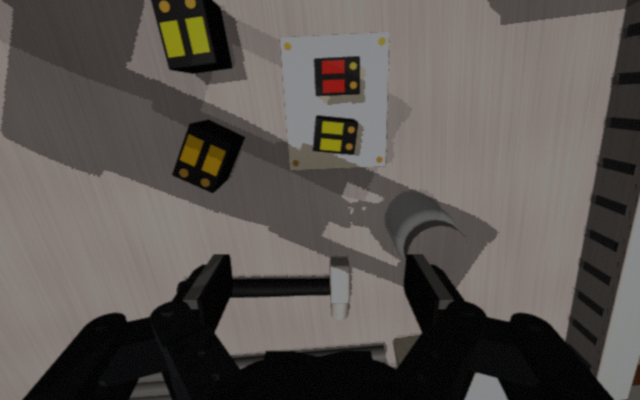

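The picture shows the plate at (285-388, 33-168), the fixed holder (red) at (338,76), the loose one (yellow) at (336,134) and the jar at (415,225). I'll measure from lever blobs and plate edges.

```bash
cat > meas.py <<'E'
from h import *
def lev(c,im,lo,hi,z,near=None,k=2,r=60):
    bs=[b for b in blobs(im,lo,hi,40)]
    if near is not None: bs=[b for b in bs if np.linalg.norm(b.reshape(-1,2).mean(0)-near)<r]
    bs=bs[:k];P=[ray(c,b.reshape(-1,2),z)[:,:2] for b in bs]
    C=np.array([cv2.minAreaRect(p.astype(np.float32))[0] for p in P])
    ang=[]
    for p in P:
        q=cv2.boxPoints(cv2.minAreaRect(p.astype(np.float32)));e=[q[1]-q[0],q[2]-q[1]];e=max(e,key=np.linalg.norm)
        ang.append((np.degrees(np.arctan2(e[1],e[0]))+90)%180-90)
    d=C[0]-C[-1];pa=np.degrees(np.arctan2(d[1],d[0]))%180-90 if k>1 else 0
    return C.mean(0),C,np.round(ang,1),round(pa,1)
E
python3 - <<'E'
from meas import *
p=(np.array([554.60585554,-275.07172365,233.28067562]),Ro.from_euler('xyz',[-179.52756383,.34505728,83.31133809],degrees=True).as_matrix(),0)
c=cam('wrist',p);im=cv2.imread('pics/w1.png')
hsv=cv2.cvtColor(im,cv2.COLOR_BGR2HSV)
print(hsv[60,330],hsv[68,333],hsv[130,332],hsv[50,300],hsv[160,300],hsv[60,250])
print('red',lev(c,im,(0,150,60),(8,255,255),48,(333,77)))
print('yel',lev(c,im,(24,150,60),(34,255,255),48,(331,137),2,20))
corn=[(281,38),(389,33),(387,166),(291,170)]
print(ray(c,corn,6)[:,:2].round(1).tolist())
scr=[(287.5,46),(381,41.5),(379.5,159.5),(295,163)]
q=ray(c,scr,6)[:,:2];print(q.round(1).tolist(),q.mean(0))
sc=[b for b in blobs(im,(10,90,60),(22,255,255),5)]
for b in sc: print(b.reshape(-1,2).mean(0),cv2.contourArea(b))
E
```

```text
[  2 174  88] [  1 214 136] [ 28 219 136] [110   6 138] [21 45 97] [ 11  27 133]
red (array([ 580.75769043, -177.45722961]), array([[ 581.3661499 , -168.36607361],
       [ 580.14923096, -186.54838562]]), array([-3.4, -6.4], dtype=float32), np.float64(-3.8))
yel (array([ 573.12667847, -236.43961334]), array([[ 574.93548584, -227.59112549],
       [ 571.31787109, -245.2881012 ]]), array([-12.2, -11.8], dtype=float32), np.float64(-11.6))
[[530.2, -129.8], [647.9, -138.8], [639.4, -286.7], [519.7, -278.1]]
[[536.1, -138.5], [638.8, -146.1], [630.6, -277.4], [525.9, -269.8]] [ 582.85406636 -207.95758375]
[191.21794872 149.74358974] 416.0
[212.8875 159.725 ] 404.0
[164.12121212   5.81818182] 100.5
[190.12903226   3.32258065] 73.5
[183.45454545 172.5       ] 45.0
[204.73913043 182.26086957] 43.5
[352.95454545  84.59090909] 41.0
[350.6 129.4] 37.0
[348.73684211 146.15789474] 34.5
[295.33333333 162.8       ] 21.5
[379.         159.35714286] 16.0
[286.38888889  46.27777778] 12.0
```

```bash
python3 -c "
from h import *
t,R,s=pose();print(s['time'],t,s['tcp_rot'])
plan([577.8,-237.4,80],78,5)"
```

```text
2.15 [ 555.11913553 -281.074788    231.38765191] [-179.47370772    0.49064536   82.87770513]
[9.0, 4.0, 30.0] [-0.002, 0.002, 0.017]
[9.0, 3.0, 30.0] [-0.002, 0.002, 0.017]
[9.0, 3.0, 30.0] [-0.002, 0.002, 0.017]
[9.0, 3.0, 30.0] [-0.002, 0.002, 0.017]
[9.0, 3.0, 30.0] [-0.002, 0.002, 0.017]
```

>>> servo_tool(motion=[[85, 9, 4, 30, -0.002, 0.002, 0.017], [85, 9, 3, 30, -0.002, 0.002, 0.017], [85, 9, 3, 30, -0.002, 0.002, 0.017], [85, 9, 3, 30, -0.002, 0.002, 0.017], [85, 9, 3, 30, -0.002, 0.002, 0.017], [85, 0, 0, 0, 0, 0, 0]])

```text
time: 2.75
tool_pos: [576.3, -243.0, 72.1]
tcp_rot: [-179.8, -0.1, 77.4]
ft_force: [-0.2, -0.1, -1.1]
finger_gap: 84.7
```

```bash
python3 - <<'E'
from h import *
p=pose();print(p[2]['time'],p[0],p[2]['tcp_rot']);im=snapshot('wrist');cv2.imwrite('pics/w2.png',im)
c=cam('wrist',p)
np.save('p2.npy',np.r_[p[0],p[2]['tcp_rot']])
print(go([577.8,-237.4,11],78))
from meas import *
print('yel',lev(c,im,(24,150,60),(34,255,255),48,proj(c,[573,-236.4,48])[0],2,60))
print('red',lev(c,im,(0,150,60),(8,255,255),48,proj(c,[580.8,-177.5,48])[0],2,60))
E
```

```text
2.75 [ 576.25901351 -243.02260366   72.14903869] [-1.79810729e+02 -1.07553499e-01  7.73865175e+01]
(array([ 6.8, -1.1, 63.9]), array([-0.   , -0.001, -0.01 ]))Traceback (most recent call last):
  File "<stdin>", line 7, in <module>
  File "meas.py", line 11, in lev
    d=C[0]-C[-1];pa=np.degrees(np.arctan2(d[1],d[0]))%180-90 if k>1 else 0
      ~^^^
IndexError: index 0 is out of bounds for axis 0 with size 0
```

View pics/w2.png

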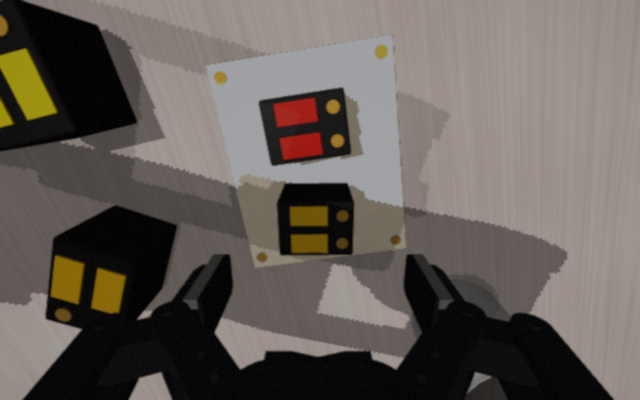

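The loose holder's top face spans (278-354, 203-254), square to the jaws and centred between the fingers at (218, 418). I'll compute its centre from this and refine the fixed one from its face at (261-350, 88-165).

```bash
python3 - <<'E'
from h import *
a=np.load('p2.npy');c=cam('wrist',(a[:3],Ro.from_euler('xyz',a[3:],degrees=True).as_matrix(),0))
L=ray(c,[(278,203),(354,203),(354,255),(278,254)],48)[:,:2];F=ray(c,[(260,100),(344,88),(351,152),(271,165)],48)[:,:2]
P=ray(c,[(206,66),(392,35),(406,247),(254,267)],6)[:,:2];S=ray(c,[(220.5,77),(381,51.5),(395.5,239.5),(262,257.5)],6)[:,:2]
for q in(L,F,P,S):
    e=q[1]-q[0]+q[2]-q[3];f=q[0]-q[3]+q[1]-q[2];print(q.mean(0).round(1),np.linalg.norm(e)/2,np.linalg.norm(f)/2,np.degrees(np.arctan2(e[1],e[0])),np.degrees(np.arctan2(-f[0],f[1])))
E
```

```text
[ 577.2 -237.2] 45.8403959776212 33.89739448972589 -12.945934600974317 -12.649623310613114
[ 585.4 -177.3] 44.86605529695378 34.38610522681643 -4.043909364318363 -5.141103125147493
[ 582.9 -207.3] 119.04088421275709 147.69563558832297 -4.0224802494217435 -4.203088883610187
[ 583.  -207.6] 103.75714840407258 132.2335711690108 -4.104766707289642 -4.1351199760223905
```

>>> servo_tool(motion=[[85, 6, 0, 15, 0, 0, 0], [85, 0, 0, 25, 0, 0, 0], [85, 0, 0, 18, 0, 0, 0], [85, 0, 0, 0, 0, 0, 0]])

```text
time: 3.2
tool_pos: [583.3, -241.0, 21.7]
tcp_rot: [179.4, 0.2, 77.5]
ft_force: [-1.2, 0.6, -0.1]
finger_gap: 84.7
```

```bash
python3 - <<'E'
from h import *
p=pose();print(p[0],p[2]['tcp_rot'])
print(go([577.2,-237.2,11],77.3))
E
```

```text
[ 583.25761877 -241.03165213   21.73863417] [1.79405859e+02 1.53165205e-01 7.74806684e+01]
(array([ 2.5, -6.9, 10.7]), array([0.01 , 0.003, 0.003]))
```

>>> servo_tool(motion=[[85, 2.5, -7, 10, 0.01, 0.003, 0.003], [85, 0, 0, 0, 0, 0, 0]])

```text
time: 3.4
tool_pos: [578.0, -237.7, 13.6]
tcp_rot: [179.8, 0.0, 77.3]
ft_force: [0.4, -0.8, 0.3]
finger_gap: 85.1
```

```bash
python3 - <<'E'
from h import *
p=pose();print(p[0],p[2]['tcp_rot'])
print(go([577.2,-237.2,11],77.3))
E
```

```text
[ 577.98095855 -237.72880384   13.59890423] [1.79845632e+02 1.56016746e-02 7.72943892e+01]
(array([ 0.3, -0.9,  2.6]), array([ 0.003,  0.   , -0.   ]))
```

Grip.

>>> servo_tool(motion=[[85, 0, -1, 0, 0, 0, 0], [44, 0, 0, 0, 0, 0, 0], [44, 0, 0, 0, 0, 0, 0], [44, 0, 0, 0, 0, 0, 0], [44, 0, 0, 0, 0, 0, 0], [44, 0, 0, 0, 0, 0, 0], [44, 0, 0, 0, 0, 0, 0]], force=25)

```text
time: 4.1
tool_pos: [579.2, -238.8, 17.7]
tcp_rot: [179.5, 0.1, 77.3]
ft_force: [-0.7, 0.7, -1.4]
finger_gap: 45.3
```

```bash
python3 - <<'E'
from h import *
p=pose();print(p[0],p[2]['tcp_rot'],p[2]['finger_gap'])
plan([582.6,-214.5,p[0][2]],85.9,6)
E
```

```text
[ 579.23571414 -238.81538626   17.66523643] [1.79519406e+02 1.03709523e-01 7.72913165e+01] 45.34824680039357
[4.0, -0.0, -0.0] [0.001, 0.0, -0.025]
[4.0, -0.0, -0.0] [0.001, 0.0, -0.025]
[4.0, -0.0, -0.0] [0.001, 0.0, -0.025]
[4.0, -0.0, -0.0] [0.001, 0.0, -0.025]
[4.0, 0.0, -0.0] [0.001, 0.0, -0.025]
[4.0, 0.0, -0.0] [0.001, 0.0, -0.025]
```

>>> servo_tool(motion=[[44, 4, 0, 0.5, 0.001, 0, -0.025], [44, 4, 0, 0.5, 0.001, 0, -0.025], [44, 4, 0, 0.5, 0.001, 0, -0.025], [44, 4, 0, 0.5, 0, 0, -0.025], [44, 4, 0, 0.5, 0, 0, -0.025], [44, 3, 0, 0.5, 0, 0, -0.025]])

```text
time: 4.7
tool_pos: [585.5, -217.1, 17.4]
tcp_rot: [179.4, 0.4, 86.6]
ft_force: [-0.7, -2.9, 4.8]
finger_gap: 45.8
```

```bash
python3 - <<'E'
from h import *
p=pose();print(p[0],p[2]['tcp_rot'],p[2]['ft_force'])
print(go([582.6,-213.5,p[0][2]],85.9))
E
```

```text
[ 585.53127161 -217.05188059   17.42557991] [179.42627297   0.40779153  86.60497731] [-0.74026725 -2.91894327  4.81123382]
(array([ 3.4, -3.1, -0.1]), array([0.01 , 0.007, 0.012]))
```

>>> servo_tool(motion=[[44, 1, -3, 0, 0.01, 0.005, 0.012], [44, 3, 0, 0, 0, 0, 0], [44, 2, 0, 0, 0, 0, 0]])

```text
time: 5.0
tool_pos: [582.5, -214.3, 17.5]
tcp_rot: [180.0, 0.5, 85.9]
ft_force: [0.9, -12.2, -0.4]
finger_gap: 45.7
```

```bash
python3 - <<'E'
from h import *
p=pose();print(p[0],p[2]['tcp_rot'],p[2]['ft_force'])
print(go([582.6,-213.5,p[0][2]],85.9))
E
```

```text
[ 582.52627664 -214.29575863   17.51657778] [179.99906611   0.47190983  85.90797227] [  0.94386131 -12.22826869  -0.3844867 ]
(array([ 0.8,  0. , -0. ]), array([0.   , 0.008, 0.   ]))
```

In contact (12 N). One more push, then open and rise to look.

>>> servo_tool(motion=[[44, 2, 0, 0.5, 0, 0.005, 0], [44, 2, 0, 0, 0, 0, 0], [44, 1, 0, 0, 0, 0, 0], [85, 0, 0, 0, 0, 0, 0], [85, 0, 0, 0, 0, 0, 0], [85, 0, 0, -3, 0, 0, 0], [85, 0, 0, -20, 0, 0, 0], [85, -5, 0, -50, 0, 0, 0], [85, -5, 0, -50, 0, 0, 0], [85, 0, 0, -10, 0, 0, 0]])

```text
time: 6.0
tool_pos: [576.3, -218.5, 147.0]
tcp_rot: [-179.1, 0.0, 85.7]
ft_force: [1.7, -0.4, 1.4]
finger_gap: 85.0
```

```bash
python3 - <<'E'
from meas import *
p=pose();print(p[2]['time'],p[0],p[2]['tcp_rot']);im=snapshot('wrist');c=cam('wrist',p)
np.save('p3.npy',np.r_[p[0],p[2]['tcp_rot']])
u,v=proj(c,[583,-196,48])[0].astype(int);u=max(u,110);v=max(v,90);cv2.imwrite('pics/w3.png',cv2.resize(im[v-90:v+90,u-110:u+110],None,fx=3.4,fy=3.4,interpolation=cv2.INTER_CUBIC));cv2.imwrite('pics/w3full.png',im);print(u-110,v-90)
print('red',lev(c,im,(0,120,30),(8,255,255),48,proj(c,[580.8,-177.5,48])[0],2,60))
print('yel',lev(c,im,(20,120,30),(34,255,255),48,proj(c,[578,-214,48])[0],2,30))
E
```

```text
6.0 [ 576.2692623  -218.54120825  147.03218953] [-1.79079886e+02  3.50790013e-02  8.56989147e+01]
214 81
red (array([ 581.15692139, -177.50128174]), array([[ 581.98052979, -168.70880127],
       [ 580.33331299, -186.29376221]]), array([-4.2, -4.1], dtype=float32), np.float64(-5.4))
yel (array([ 579.62887573, -213.40316772]), array([[ 580.2880249 , -204.40657043],
       [ 578.96972656, -222.39976501]]), array([-4., -4.], dtype=float32), np.float64(-4.2))
```

View pics/w3.png

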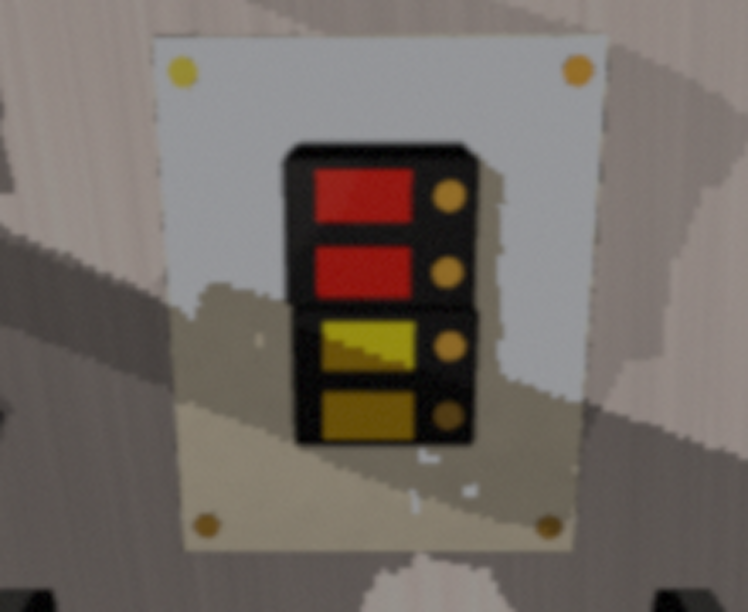

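The crop shows the red and yellow holders flush at row 307, in line (x offset about 1 mm, yaw equal). Step 1 looks done. Next, the covers.

```bash
python3 - <<'E'
from meas import *
a=np.load('p3.npy');c=cam('wrist',(a[:3],Ro.from_euler('xyz',a[3:],degrees=True).as_matrix(),0))
S=ray(c,np.array([(182,72),(578,70),(548,526),(206,525)])/3.4+[214,81],6)[:,:2];e=S[1]-S[0]+S[2]-S[3];f=S[0]-S[3]+S[1]-S[2]
print(S.mean(0),np.degrees(np.arctan2(e[1],e[0])),np.degrees(np.arctan2(-f[0],f[1])))
print(pose()[0]);plan([497,105,220],75.5,9)
E
```

```text
[ 583.02747708 -207.79052896] -3.994176252751388 -4.161403063445371
[ 576.06917589 -218.1780744   146.31333625]
[35.0, -12.0, -8.0] [-0.002, 0.0, 0.02]
[35.0, -12.0, -8.0] [-0.002, 0.0, 0.02]
[35.0, -13.0, -8.0] [-0.002, 0.0, 0.02]
[34.0, -14.0, -8.0] [-0.002, 0.0, 0.02]
[34.0, -14.0, -8.0] [-0.002, 0.0, 0.02]
[34.0, -15.0, -8.0] [-0.002, 0.0, 0.02]
[34.0, -16.0, -8.0] [-0.002, 0.0, 0.02]
[33.0, -16.0, -8.0] [-0.002, 0.0, 0.02]
[33.0, -17.0, -8.0] [-0.002, 0.0, 0.02]
```

>>> servo_tool(motion=[[85, 35, -12, -8, -0.002, 0, 0.02], [85, 35, -12, -8, -0.002, 0, 0.02], [85, 35, -13, -8, -0.002, 0, 0.02], [85, 34, -14, -8, -0.002, 0, 0.02], [85, 34, -14, -8, -0.002, 0, 0.02], [85, 34, -15, -8, -0.002, 0, 0.02], [85, 34, -16, -8, -0.002, 0, 0.02], [85, 33, -16, -8, -0.002, 0, 0.02], [85, 33, -17, -8, 0, 0, 0.02], [85, 0, 0, 0, 0, 0, 0]])

```text
time: 7.05
tool_pos: [486.3, 120.1, 206.9]
tcp_rot: [-178.7, 0.1, 74.9]
ft_force: [0.7, -0.6, 0.2]
finger_gap: 85.6
```

```bash
python3 - <<'E'
from meas import *
p=pose();print(p[2]['time'],p[0],p[2]['tcp_rot']);im=snapshot('wrist');c=cam('wrist',p)
np.save('p4.npy',np.r_[p[0],p[2]['tcp_rot']]);cv2.imwrite('pics/w4.png',im)
for z in (86,118): print(z,proj(c,[497,143,z]))
E
```

```text
7.05 [486.34953057 120.14838296 206.87345531] [-1.78740197e+02  7.08656281e-02  7.48505785e+01]
86 [[324.63914033 164.20933455]]
118 [[324.66943981 172.91802522]]
```

View pics/w4.png

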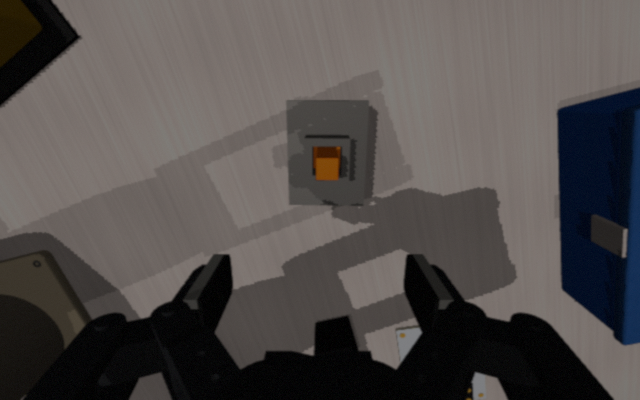

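Cap top spans (287-369, 100-205), square to the image. The knob top is at about (328,169), and its darker +y side is above it.

```bash
python3 - <<'E'
from h import *
a=np.load('p4.npy');c=cam('wrist',(a[:3],Ro.from_euler('xyz',a[3:],degrees=True).as_matrix(),0));im=cv2.imread('pics/w4.png')
hsv=cv2.cvtColor(im,cv2.COLOR_BGR2HSV);print(hsv[144:184:3,327].tolist(),hsv[170,308:346:3].tolist())
m=cv2.inRange(hsv,np.array((5,150,120)),np.array((22,255,255)));cs,_=cv2.findContours(m[140:190,300:355],0,1)
k=max(cs,key=cv2.contourArea).reshape(-1,2)+[300,140];print(k.min(0),k.max(0));r=cv2.minAreaRect(ray(c,k,118)[:,:2].astype(np.float32));print('knob',r)
q=ray(c,[(287.5,100),(369,100),(366,205),(289,205)],60)[:,:2];e=q[1]-q[0]+q[2]-q[3];f=q[0]-q[3]+q[1]-q[2]
print(q.mean(0),np.linalg.norm(e)/2,np.linalg.norm(f)/2,np.degrees(np.arctan2(e[1],e[0])),np.degrees(np.arctan2(-f[0],f[1])))
E
```

```text
[[15, 23, 68], [11, 200, 60], [12, 251, 60], [12, 255, 60], [12, 255, 61], [16, 247, 125], [16, 229, 128], [16, 239, 126], [16, 233, 127], [16, 231, 127], [16, 249, 126], [16, 239, 126], [12, 126, 89], [15, 23, 67]] [[18, 19, 66], [18, 20, 63], [7, 123, 27], [16, 243, 123], [16, 241, 127], [16, 243, 125], [15, 231, 127], [16, 241, 127], [15, 229, 127], [16, 237, 126], [13, 224, 83], [23, 33, 31], [20, 21, 37]]
[317 159] [337 178]
knob ((499.5909118652344, 145.903076171875), (15.213227272033691, 15.627152442932129), 75.13551330566406)
[500.67620662 145.12049502] 76.36268970104197 101.89408802396726 -14.873252477437783 -14.911669381832066
```

```bash
python3 - <<'E'
from h import *
print(pose()[0],pose()[2]['tcp_rot']);plan([500,145.7,130],75.1,4)
E
```

```text
[486.41846188 118.33726499 205.98294843] [-1.78703795e+02  1.62672917e-01  7.48600871e+01]
[8.0, 2.0, 19.0] [-0.006, 0.001, -0.001]
[8.0, 2.0, 19.0] [-0.006, 0.001, -0.001]
[8.0, 2.0, 19.0] [-0.006, 0.001, -0.001]
[7.0, 2.0, 19.0] [-0.006, 0.001, -0.001]
```

>>> servo_tool(motion=[[85, 8, 2, 19, -0.006, 0.001, 0], [85, 8, 2, 19, -0.006, 0.001, 0], [85, 8, 2, 19, -0.006, 0.001, 0], [85, 7, 2, 19, -0.006, 0.001, 0], [85, 0, 0, 0, 0, 0, 0]])

```text
time: 7.6
tool_pos: [499.4, 142.6, 121.0]
tcp_rot: [-179.8, 0.2, 74.9]
ft_force: [0.5, 0.1, -0.1]
finger_gap: 84.9
```

```bash
python3 - <<'E'
from h import *
print(pose()[0],pose()[2]['tcp_rot']);print(go([500,145.7,92],75.1))
E
```

```text
[499.37108141 142.57625815 120.97632479] [-179.76215721    0.23125077   74.87231248]
(array([ 3.3, -0.1, 29. ]), array([-0.004,  0.004, -0.004]))
```

>>> servo_tool(motion=[[60, 3, 0, 14, -0.004, 0.004, -0.004], [50, 0, 0, 12, 0, 0, 0], [40, 0, 0, 0, 0, 0, 0]])

```text
time: 7.9
tool_pos: [499.4, 142.4, 93.0]
tcp_rot: [-179.8, 0.1, 75.0]
ft_force: [0.3, 0.6, -1.0]
finger_gap: 43.3
```

```bash
python3 - <<'E'
from h import *
print(pose()[0],pose()[2]['tcp_rot'],pose()[2]['finger_gap']);print(go([500,145.7,91],75.1))
E
```

```text
[499.37849681 142.44388822  92.98737368] [-1.79809605e+02  1.43710147e-01  7.50196254e+01] 43.306161724093414
(array([ 3.3, -0.2,  2. ]), array([-0.003,  0.003, -0.001]))
```

>>> servo_tool(motion=[[40, 3, 0, 1, -0.003, 0.003, 0], [12, 0, 0, 1, 0, 0, 0], [12, 0, 0, 0, 0, 0, 0], [12, 0, 0, 0, 0, 0, 0], [12, 0, 0, 0, 0, 0, 0], [12, 0, 0, 0, 0, 0, 0]], force=50)

```text
time: 8.5
tool_pos: [501.3, 144.6, 93.1]
tcp_rot: [179.9, -0.1, 75.0]
ft_force: [-0.5, 0.6, -1.5]
finger_gap: 17.1
```

```bash
python3 - <<'E'
from h import *
print(pose()[0],pose()[2]['tcp_rot'],pose()[2]['finger_gap']);print(go([500,145.7,91],75.1))
E
```

```text
[501.33911206 144.63781716  93.0902691 ] [ 1.79900565e+02 -7.10561014e-02  7.49658148e+01] 17.116250422023825
(array([ 0.7, -1.6,  2.1]), array([ 0.002, -0.001, -0.002]))
```

>>> servo_tool(motion=[[12, 0, 0, -5, 0, 0, 0], [12, 0, 0, -15, 0, 0, 0], [12, 0, 0, -20, 0, 0, 0], [12, 0, 0, -20, 0, 0, 0], [12, 0, 0, -20, 0, 0, 0], [12, 0, 0, -15, 0, 0, 0], [12, 0, 0, -5, 0, 0, 0], [12, 0, 0, 0, 0, 0, 0]])

```text
time: 9.3
tool_pos: [501.5, 144.8, 203.9]
tcp_rot: [179.7, -0.2, 75.0]
ft_force: [-0.5, -0.1, -2.4]
finger_gap: 17.1
```

```bash
python3 - <<'E'
from h import *
p=pose();print(p[0],p[2]['tcp_rot'],p[2]['finger_gap'],p[2]['ft_force'])
im=snapshot('wrist');cv2.imwrite('pics/w5.png',im);plan([583.9,-195.7,200],85.9,16)
E
```

```text
[501.46103112 144.82121263 203.89118356] [ 1.79724272e+02 -1.53519997e-01  7.49905372e+01] 17.083440199737776 [-0.52582824 -0.08501754 -2.35680737]
[-19.0, 10.0, 0.0] [0.0, -0.0, -0.012]
[-19.0, 10.0, 0.0] [0.0, -0.0, -0.012]
[-19.0, 10.0, 0.0] [0.0, -0.0, -0.012]
[-20.0, 10.0, 0.0] [0.0, -0.0, -0.012]
[-20.0, 10.0, 0.0] [0.0, -0.0, -0.012]
[-20.0, 9.0, 0.0] [0.0, -0.0, -0.012]
[-20.0, 9.0, 0.0] [0.0, -0.0, -0.012]
[-20.0, 9.0, 0.0] [0.0, -0.0, -0.012]
[-20.0, 9.0, 0.0] [0.0, -0.0, -0.012]
[-20.0, 8.0, 0.0] [0.0, -0.0, -0.012]
[-20.0, 8.0, 0.0] [0.0, -0.0, -0.012]
[-20.0, 8.0, 0.0] [0.0, -0.0, -0.012]
[-21.0, 8.0, 0.0] [0.0, -0.0, -0.012]
[-21.0, 7.0, 0.0] [0.0, -0.0, -0.012]
[-21.0, 7.0, 0.0] [0.0, -0.0, -0.012]
[-21.0, 7.0, 0.0] [0.0, -0.0, -0.012]
```

View pics/w5.png

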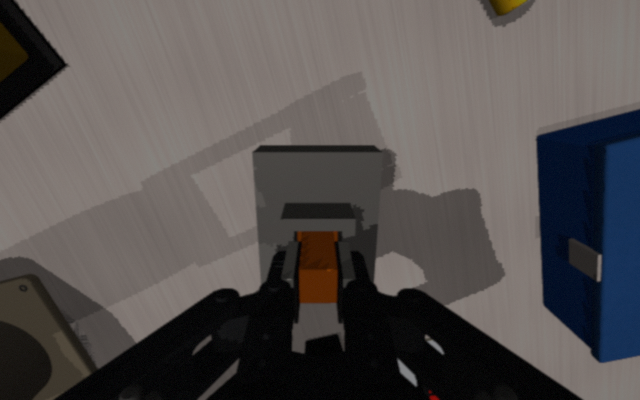

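The knob (top face about (300-338, 268-302)) is held between the fingers. The cap is still nested and square at (254-382, 146-). I'll measure the knob's offset from the TCP, then carry it over.

```bash
python3 - <<'E'
from h import *
a=[501.461,144.821,203.891];R=Ro.from_euler('xyz',[179.724,-.1535,74.99],degrees=True).as_matrix();c=cam('wrist',(np.array(a),R,0))
for n,q,z in [('knobtop',[(300.5,268),(337.5,268),(338,302),(301,302)],228.8),('capfar edge',[(254,152),(382,152)],170.8),('collar far',[(282,218),(354,218)],196.8)]:
    print(n,((ray(c,q,z)-a)@R).round(1).tolist())
E
```

```text
knobtop [[9.6, -7.0, -24.9], [9.5, 9.5, -24.8], [-8.5, 10.1, -24.9], [-8.4, -7.0, -25.0]]
capfar edge [[51.2, -36.5, 33.1], [51.2, 38.3, 33.4]]
collar far [[20.4, -18.4, 7.1], [20.3, 20.1, 7.2]]
```

>>> servo_tool(motion=[[12, -10, 5, 0, 0, 0, -0.006], [12, -19, 10, 0, 0, 0, -0.012], [12, -19, 10, 0, 0, 0, -0.012], [12, -20, 10, 0, 0, 0, -0.012], [12, -20, 10, 0, 0, 0, -0.012], [12, -20, 9, 0, 0, 0, -0.012], [12, -20, 9, 0, 0, 0, -0.012], [12, -20, 9, 0, 0, 0, -0.012], [12, -20, 9, 0, 0, 0, -0.012], [12, -20, 8, 0, 0, 0, -0.012]])

```text
time: 10.35
tool_pos: [544.3, -69.4, 190.9]
tcp_rot: [-179.2, 0.1, 82.2]
ft_force: [0.4, -0.2, -2.4]
finger_gap: 17.0
```

```bash
python3 - <<'E'
from h import *
print(pose()[0],pose()[2]['tcp_rot']);plan([583.9,-195.7,190],85.9,8)
E
```

```text
[544.34888224 -69.35960269 190.92997224] [-1.79172500e+02  6.87231762e-02  8.21677607e+01]
[-15.0, 7.0, 0.0] [-0.002, 0.0, -0.008]
[-15.0, 7.0, 0.0] [-0.002, 0.0, -0.008]
[-15.0, 7.0, 0.0] [-0.002, 0.0, -0.008]
[-15.0, 7.0, 0.0] [-0.002, 0.0, -0.008]
[-15.0, 7.0, 0.0] [-0.002, 0.0, -0.008]
[-15.0, 6.0, 0.0] [-0.002, 0.0, -0.008]
[-15.0, 6.0, 0.0] [-0.002, 0.0, -0.008]
[-15.0, 6.0, 0.0] [-0.002, 0.0, -0.008]
```

>>> servo_tool(motion=[[12, -15, 7, 0, -0.002, 0, -0.008], [12, -15, 7, 0, -0.002, 0, -0.008], [12, -15, 7, 0, -0.002, 0, -0.008], [12, -15, 7, 0, -0.002, 0, -0.008], [12, -15, 7, 0, -0.002, 0, -0.008], [12, -15, 6, 0, -0.002, 0, -0.008], [12, -15, 6, 0, 0, 0, -0.008], [12, -10, 4, 0, 0, 0, -0.008], [12, 0, 0, 0, 0, 0, 0]])

```text
time: 11.25
tool_pos: [574.9, -203.1, 176.7]
tcp_rot: [-178.7, -0.1, 85.8]
ft_force: [-0.3, 0.8, -2.6]
finger_gap: 16.9
```

```bash
python3 - <<'E'
from h import *
print(pose()[0],pose()[2]['tcp_rot']);print(go([583.9,-195.7,165],85.9))
E
```

```text
[ 574.87398077 -203.09891349  176.71833529] [-1.78697084e+02 -1.10481967e-01  8.58175959e+01]
(array([ 8. ,  8.7, 11.5]), array([-0.023, -0.002, -0.001]))
```

>>> servo_tool(motion=[[12, 4, 4, 0, -0.012, 0, 0], [12, 4, 4, 0, -0.011, 0, 0], [12, 0, 0, 0, 0, 0, 0]])

```text
time: 11.55
tool_pos: [583.1, -193.9, 175.1]
tcp_rot: [-180.0, -0.2, 85.8]
ft_force: [0.8, -0.5, -2.0]
finger_gap: 17.3
```

```bash
python3 - <<'E'
from h import *
print(pose()[0],pose()[2]['tcp_rot']);print(go([583.9,-195.7,165],85.9))
E
```

```text
[ 583.10157536 -193.93814857  175.07254619] [-179.98732837   -0.21127392   85.80215221]
(array([-1.7,  0.9, 10.1]), array([-0.   , -0.004, -0.002]))
```

>>> servo_tool(motion=[[12, -1.7, 0.9, 8, 0, -0.003, 0], [12, 0, 0, 8, 0, 0, 0], [12, 0, 0, 0, 0, 0, 0]])

```text
time: 11.85
tool_pos: [584.1, -194.1, 158.1]
tcp_rot: [180.0, -0.0, 85.9]
ft_force: [-0.1, -0.3, -2.6]
finger_gap: 17.2
```

```bash
python3 - <<'E'
from h import *
print(pose()[0],pose()[2]['tcp_rot']);print(go([583.9,-195.7,99],85.9))
E
```

```text
[ 584.08383176 -194.06162578  158.05980496] [ 1.79982259e+02 -1.67306312e-02  8.59406566e+01]
(array([-1.7, -0.1, 59.1]), array([ 0.   , -0.   ,  0.001]))
```

>>> servo_tool(motion=[[12, -1, 0, 8, 0, 0, 0], [12, -0.5, 0, 8, 0, 0, 0], [12, 0, 0, 8, 0, 0, 0]])

```text
time: 12.15
tool_pos: [584.5, -195.7, 133.2]
tcp_rot: [179.9, 0.0, 86.0]
ft_force: [-0.2, -0.2, -2.5]
finger_gap: 17.2
```

```bash
python3 - <<'E'
from h import *
print(pose()[0],pose()[2]['tcp_rot']);print(go([583.9,-195.7,99],85.9))
E
```

```text
[ 584.54270874 -195.74488475  133.20867247] [1.79897696e+02 1.61074087e-02 8.59572956e+01]
(array([ 0. , -0.7, 34.2]), array([0.002, 0.   , 0.001]))
```

Guard rim is at about 40 mm and has entered over the holders with no contact force. Continuing down.

>>> servo_tool(motion=[[12, 0, -0.5, 8, 0, 0, 0], [12, 0, 0, 8, 0, 0, 0], [12, 0, 0, 7, 0, 0, 0]])

```text
time: 12.45
tool_pos: [583.4, -195.7, 107.1]
tcp_rot: [180.0, -0.0, 85.9]
ft_force: [0.1, -0.5, -2.2]
finger_gap: 16.9
```

```bash
python3 - <<'E'
from h import *
print(pose()[0],pose()[2]['tcp_rot']);print(go([583.9,-195.7,99],85.9))
E
```

```text
[ 583.36301654 -195.70981506  107.08999897] [ 1.79985233e+02 -1.16134150e-02  8.59357397e+01]
(array([0. , 0.5, 8.1]), array([ 0.   , -0.   ,  0.001]))
```

>>> servo_tool(motion=[[12, 0, 0, 4, 0, 0, 0], [12, 0, 0, 3, 0, 0, 0], [12, 0, 0, 1, 0, 0, 0]])

```text
time: 12.75
tool_pos: [582.9, -195.5, 98.0]
tcp_rot: [-179.9, -0.0, 85.9]
ft_force: [-5.4, 2.8, 10.5]
finger_gap: 17.1
```

Landed (10.5 N up at z 98, as expected). Release, then rise a bit.

>>> servo_tool(motion=[[40, 0, 0, 0, 0, 0, 0], [50, 0, 0, 0, 0, 0, 0], [60, 0, 0, 0, 0, 0, 0], [70, 0, 0, 0, 0, 0, 0], [70, 0, 0, -10, 0, 0, 0], [70, 0, 0, -40, 0, 0, 0], [70, 0, 0, -40, 0, 0, 0], [70, -25, 0, -20, 0, 0, 0], [70, -20, 0, 0, 0, 0, 0], [70, 0, 0, 0, 0, 0, 0]])

```text
time: 13.75
tool_pos: [580.6, -242.0, 216.1]
tcp_rot: [179.8, 0.1, 86.0]
ft_force: [0.0, -0.0, -0.5]
finger_gap: 69.9
```

```bash
python3 - <<'E'
from h import *
p=pose();print(p[2]['time'],p[0],p[2]['tcp_rot']);im=snapshot('wrist');c=cam('wrist',p);np.save('p6.npy',np.r_[p[0],p[2]['tcp_rot']])
cv2.imwrite('pics/w6.png',im);print(proj(c,[583.9,-195.7,124]))
E
```

```text
13.75 [ 580.60769601 -242.03461664  216.07319257] [1.79843173e+02 7.20541070e-02 8.60207261e+01]
[[316.23709116 144.47899945]]
```

View pics/w6.png

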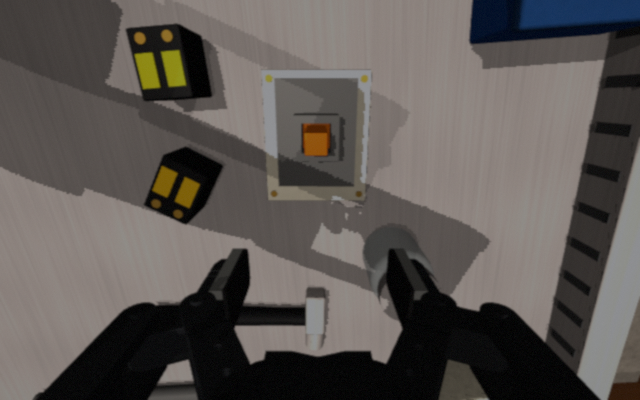

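The covers stand on the plate, square to it: cap top (275-357, 79-186), collar (294-340, 114-161), knob top about (316,144). Checking height and centre.

```bash
python3 - <<'E'
from h import *
a=np.load('p6.npy');c=cam('wrist',(a[:3],Ro.from_euler('xyz',a[3:],degrees=True).as_matrix(),0));im=cv2.imread('pics/w6.png')
hsv=cv2.cvtColor(im,cv2.COLOR_BGR2HSV);m=cv2.inRange(hsv,np.array((5,150,100)),np.array((22,255,255)));cs,_=cv2.findContours(m[110:170,295:340],0,1)
k=max(cs,key=cv2.contourArea).reshape(-1,2)+[295,110];print(k.min(0),k.max(0),cv2.minAreaRect(ray(c,k,124)[:,:2].astype(np.float32)))
for q,z in [([(294,114),(340,114),(340,161),(294,161)],92),([(275,79),(358,79),(355,186),(278,187)],66)]:
    q=ray(c,q,z)[:,:2];e=q[1]-q[0]+q[2]-q[3];f=q[0]-q[3]+q[1]-q[2]
    print(q.mean(0),np.linalg.norm(e)/2,np.linalg.norm(f)/2,np.degrees(np.arctan2(e[1],e[0])),np.degrees(np.arctan2(-f[0],f[1])))
print(pose()[0],go([583.5,-195.5,130],85.9))
E
```

```text
[304 133] [327 155] ((583.3197021484375, -195.3859405517578), (16.959413528442383, 17.921092987060547), 86.02833557128906)
[ 584.58910006 -195.02261984] 40.200066728804885 40.641601679948515 -3.959469410960742 -3.977531784844322
[ 584.06835218 -196.1726397 ] 76.39706710134651 101.28829938208007 -3.5632179097695182 -4.0196018726546
[ 580.84178952 -241.05112145  216.08484636] (array([45.7, -0.8, 86.1]), array([0.003, 0.001, 0.002]))
```

Seated: the sizes match the in-place heights and the centre is within 1 mm. Now the collar grasp at TCP z≈66.

>>> servo_tool(motion=[[75, 12, 0, 8, 0.003, 0, 0], [75, 17, -0.5, 15, 0, 0, 0], [75, 16, 0, 17, 0, 0, 0], [75, 1, 0, 17, 0, 0, 0], [75, 0, 0, 5, 0, 0, 0], [75, 0, 0, 0, 0, 0, 0]])

```text
time: 14.4
tool_pos: [578.9, -184.9, 140.7]
tcp_rot: [-179.2, -0.4, 86.1]
ft_force: [-0.4, 0.6, -0.4]
finger_gap: 75.0
```

```bash
python3 - <<'E'
from h import *
print(pose()[0],pose()[2]['tcp_rot'],go([583.9,-195.3,66],86))
E
```

```text
[ 578.93204413 -184.93137249  140.66583159] [-179.19343858   -0.39127996   86.08246316] (array([-10.5,   6.7,  74.5]), array([-0.014, -0.007,  0.001]))
```

>>> servo_tool(motion=[[75, -5, 3, 0, -0.014, -0.007, 0], [75, -5, 2.5, 0, 0, 0, 0], [75, 0, 0, 0, 0, 0, 0]])

```text
time: 14.7
tool_pos: [584.2, -195.7, 140.8]
tcp_rot: [179.9, 0.0, 86.1]
ft_force: [0.0, -0.3, -0.1]
finger_gap: 74.9
```

```bash
python3 - <<'E'
from h import *
print(pose()[0],pose()[2]['tcp_rot'],go([583.9,-195.3,66],86))
E
```

```text
[ 584.22501493 -195.65270731  140.84762878] [1.79943992e+02 4.53796214e-02 8.61085004e+01] (array([ 0.4, -0.4, 74.8]), array([0.001, 0.001, 0.002]))
```

>>> servo_tool(motion=[[75, 0, 0, 15, 0, 0, 0], [75, 0, 0, 15, 0, 0, 0], [75, 0, 0, 15, 0, 0, 0], [75, 0, 0, 10, 0, 0, 0]])

```text
time: 15.1
tool_pos: [586.1, -197.6, 84.5]
tcp_rot: [179.7, 0.1, 86.0]
ft_force: [0.2, 0.1, 0.4]
finger_gap: 75.2
```

```bash
python3 - <<'E'
from h import *
print(pose()[0],pose()[2]['tcp_rot'],go([583.9,-195.3,66],86))
E
```

```text
[ 586.09056657 -197.61613289   84.46700118] [1.79651057e+02 1.42851068e-01 8.60024079e+01] (array([ 2.2, -2.5, 18.4]), array([0.006, 0.002, 0.   ]))
```

>>> servo_tool(motion=[[75, 2, -2, 8, 0.006, 0.002, 0], [75, 0, 0, 7, 0, 0, 0], [70, 0, 0, 0, 0, 0, 0]])

```text
time: 15.4
tool_pos: [581.7, -194.2, 64.1]
tcp_rot: [-179.6, -0.1, 86.0]
ft_force: [-0.3, -0.0, -0.5]
finger_gap: 70.1
```

```bash
python3 - <<'E'
from h import *
print(pose()[0],pose()[2]['tcp_rot'],go([583.9,-195.3,66],86))
E
```

```text
[ 581.73247817 -194.20748318   64.10579966] [-1.7964300e+02 -1.0215908e-01  8.6001083e+01] (array([-0.9,  2.2, -1.9]), array([-0.006, -0.002,  0.   ]))
```

>>> servo_tool(motion=[[65, -0.5, 2, -2, -0.006, 0, 0], [60, 0, 0, 0, 0, 0, 0]])

```text
time: 15.6
tool_pos: [584.2, -194.9, 66.6]
tcp_rot: [180.0, -0.1, 86.0]
ft_force: [-0.1, -0.4, -0.0]
finger_gap: 59.4
```

```bash
python3 - <<'E'
from h import *
print(pose()[0],pose()[2]['tcp_rot'],go([583.9,-195.3,66],86))
E
```

```text
[ 584.19155056 -194.89981679   66.55210612] [ 1.79962725e+02 -9.48653173e-02  8.60143711e+01] (array([-0.4, -0.3,  0.6]), array([ 0.001, -0.002,  0.   ]))
```

>>> servo_tool(motion=[[50, 0, 0, 0, 0, 0, 0], [36, 0, 0, 0, 0, 0, 0], [36, 0, 0, 0, 0, 0, 0], [36, 0, 0, 0, 0, 0, 0], [36, 0, 0, 0, 0, 0, 0]], force=40)

```text
time: 16.1
tool_pos: [585.4, -195.5, 68.9]
tcp_rot: [179.8, -0.0, 86.0]
ft_force: [-0.2, 0.0, -1.5]
finger_gap: 39.7
```

```bash
python3 - <<'E'
from h import *
p=pose();print(p[0],p[2]['tcp_rot'],p[2]['finger_gap'],p[2]['ft_force'],go([583.9,-195.3,150],86))
E
```

```text
[ 585.43901383 -195.51440724   68.9286298 ] [ 1.79775921e+02 -2.60302771e-02  8.60106061e+01] 39.73855220655541 [-0.20953277  0.01425731 -1.46697142] (array([  0.1,  -1.2, -81.1]), array([ 0.004, -0.   ,  0.   ]))
```

Gripped at 39.7 mm. Lift straight, checking alignment.

>>> servo_tool(motion=[[36, 0, -1, -4, 0.003, 0, 0], [36, 0, 0, -8, 0, 0, 0], [36, 0, 0, -8, 0, 0, 0]])

```text
time: 16.4
tool_pos: [583.2, -195.0, 88.6]
tcp_rot: [-179.9, -0.1, 86.0]
ft_force: [-0.3, 0.6, -0.2]
finger_gap: 39.2
```

```bash
python3 - <<'E'
from h import *
p=pose();print(p[0],p[2]['tcp_rot'],p[2]['finger_gap'],p[2]['ft_force'],go([583.9,-195.3,190],86))
E
```

```text
[ 583.23039152 -194.97186519   88.58796169] [-1.79875185e+02 -8.23611393e-02  8.60122381e+01] 39.191384467277786 [-0.27615778  0.56139414 -0.22967079] (array([-1.000e-01,  5.000e-01, -1.014e+02]), array([-0.002, -0.001,  0.   ]))
```

>>> servo_tool(motion=[[36, 0, 0.5, -10, -0.002, 0, 0], [36, 0, 0, -10, 0, 0, 0], [36, 0, 0, -10, 0, 0, 0]])

```text
time: 16.7
tool_pos: [584.2, -195.2, 122.0]
tcp_rot: [179.9, -0.1, 86.0]
ft_force: [0.2, 0.6, -0.4]
finger_gap: 39.2
```

```bash
python3 - <<'E'
from h import *
p=pose();print(p[0],p[2]['tcp_rot'],p[2]['finger_gap'],p[2]['ft_force'],go([583.9,-195.3,190],86))
E
```

```text
[ 584.15722027 -195.173582    121.99583485] [ 1.79935166e+02 -6.31104488e-02  8.60148073e+01] 39.156566015399 [ 0.15418984  0.5868169  -0.41628688] (array([ -0.1,  -0.2, -68. ]), array([ 0.001, -0.001,  0.   ]))
```

>>> servo_tool(motion=[[36, 0, 0, -12, 0, 0, 0], [36, 0, 0, -12, 0, 0, 0], [36, 0, 0, -12, 0, 0, 0]])

```text
time: 17.0
tool_pos: [584.3, -195.3, 162.0]
tcp_rot: [179.9, -0.0, 86.0]
ft_force: [-0.2, 0.3, -1.0]
finger_gap: 39.0
```

```bash
python3 - <<'E'
from h import *
p=pose();print(p[0],p[2]['tcp_rot'],p[2]['finger_gap'],p[2]['ft_force'],go([583.9,-195.3,190],86))
E
```

```text
[ 584.342968   -195.32466367  161.9786862 ] [ 1.79870559e+02 -3.69054391e-02  8.60161908e+01] 38.99397204167429 [-0.2417033   0.34823145 -0.95217365] (array([  0. ,  -0.4, -28. ]), array([ 0.002, -0.001,  0.   ]))
```

>>> servo_tool(motion=[[36, 0, -0.4, -12, 0, 0, 0], [36, 0, 0, -12, 0, 0, 0], [36, 0, 0, -12, 0, 0, 0], [36, 0, 0, -5, 0, 0, 0], [36, 0, 0, 0, 0, 0, 0], [36, 0, 0, 0, 0, 0, 0], [36, 0, 0, 0, 0, 0, 0]])

```text
time: 17.7
tool_pos: [584.8, -195.8, 209.5]
tcp_rot: [179.7, 0.0, 86.0]
ft_force: [0.3, 0.3, -1.0]
finger_gap: 39.2
```

```bash
python3 - <<'E'
from h import *
p=pose();print(p[0],p[2]['tcp_rot'],p[2]['finger_gap'],p[2]['ft_force'],p[2]['qd'])
w=snapshot('wrist');s=snapshot('scene');c=cam('scene');u,v=proj(c,[584,-195,90])[0].astype(int)
a=cv2.resize(s[v-60:v+60,u-80:u+80],(800,600)[:2],interpolation=cv2.INTER_CUBIC)
cv2.imwrite('pics/f1.png',np.hstack([cv2.resize(a,(400,300)),cv2.resize(w,(400,300))]))
E
```

```text
[ 584.78538429 -195.75246666  209.4610778 ] [1.79667576e+02 3.45821453e-02 8.60158949e+01] 39.21198587775689 [ 0.30400625  0.30161501 -1.02692272] [-0.09764483  0.2815594   0.41687337 -0.00796098  0.01117965  0.06188912]
```

View pics/f1.png

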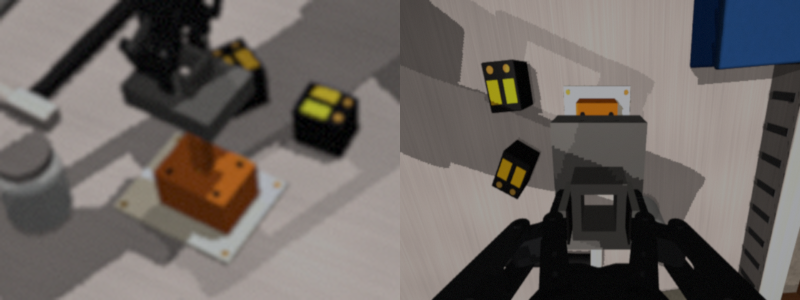

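The picture shows the grey cap held level in the fingers, well clear above the orange guard. The guard stands flat on the plate at (205,185). Cap rim is at about 178 mm. Handing in.

```bash
python3 -c "
from bench import *
hand_in();print(sense()['time'])"
```

```text
the job is handed in; nothing more can be done
the job is handed in; nothing more can be done
```

The job is done and handed in at about 18 s on the robot's clock, well under the 59 s limit. No verdict is reported.

- **Holders:** I gripped the smallest yellow-lever holder and slid it against the fixed one until it met about 12 N. A wrist picture then showed the holders 35.9 mm apart centre to centre (36 mm is flush), about 1 mm out of line, with equal yaw.
- **Covers:** I lifted guard and cap together by the knob about 110 mm and lowered them over the pair. They touched down at the expected height with about 10 N. After release, the centre measured within 1 mm of the base origin and in yaw with it.
- **Cap:** I gripped it by the collar (39.7 mm opening) and lifted it straight up with no sideways force. It ended held still and level, with its rim at about 178 mm by calculation from the tool's rise.
- **Last check:** The final pictures showed the guard standing flat on the plate, clear of the cap. The jar and the hammer head, the only bystanders clearly in view, looked undisturbed. I did not measure any bystander's position or recheck the holders once the guard covered them. No check failed or disagreed.

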